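# Stir the drying beads and hang the stirrer back

## Task

The drying beads from the parts box are spread out in the open steel pan and need turning over. Take the flat-bladed stirrer out of the tool rack, put its blade down among the beads close to the pan floor and stir them round for a couple of full, wide turns, so that most of the beads end up lying somewhere else. Then hang the stirrer upright by its collar in a free slot of the rack again; keep every bead in the pan, leave the pan standing where it is and do not disturb the other things.

Things in the scene. Friction and masses are not known exactly. Their poses are not given: they have to be found in the camera images.
- stirrer: Flat-bladed stirrer, 195 mm, 0.12 kg, hanging upright in the rack. Origin: on its axis, underside of the collar (the face that rests on the rack); z up, y across the blade. Up from it: collar 34 mm wide, 5 thick, then round black handle 22 mm wide to z = +85. Down: shaft 8 mm thick, then steel blade 36 wide (y), 4 thick (x), 44 high, to z = -110. The only bladed tool in the rack.
- stirrer_tip (a point): Middle of the blade's lower edge, on the stirrer's axis 110 mm below its origin.
- rack: Grey steel tool rack, fixed, 110 deep (x) x 214 wide (y) x 135 mm high. Origin under its centre; open front at its -x, towards the robot. Flat top plate, 6 mm thick, has 3 slots 18 mm wide (y = -70, 0, +70), open at the front edge x = -45, ending at x = +12. Tools hang by the collar on the plate: lift a little, draw out forwards. Nothing stands above the plate. One slot is empty.
- rack_slot0 (a point): Resting place of a tool's collar in the slot at y = -70 mm of the rack: on the slot's centre line, upper face of the plate, 30 mm in from the front edge.
- rack_slot1 (a point): The same for the middle slot (y = 0).
- rack_slot2 (a point): The same for the slot at y = +70 mm.
- pan: Round open steel pan, loose on the bench, 0.95 kg. Rim 148 mm across, 55 mm above the bench; wall 3 mm, inner radius 66 mm at the floor, 71 at the rim. Flat inner floor 4 mm above the bench. Two small loop handles outside, at its +y and -y, reach 96 mm from the centre, 47 mm high. Origin at the centre of its underside, z up.
- pan_floor (a point): Centre of the pan's inner floor, 4 mm above the pan's origin.
- nutdriver: Nut driver hanging in another slot of the rack: same collar as the stirrer, shorter and thicker ribbed handle (32 mm wide, up to z = +68 mm), round shaft 8 mm wide ending in a 13 mm round socket at z = -105 mm, no blade. Origin at the collar's underside. Bystander.
- paste_jar: Round jar, 58 mm diameter, 52 mm high, white with a green lid. Origin under its centre. Bystander.
- bottle: Clear solvent bottle with yellow cap, 62 mm diameter, 130 mm high. Origin under its centre. Bystander.
- multimeter: Yellow hand multimeter lying flat, 180 x 88 x 43 mm (long along its x). Origin under its centre. Bystander.
- bead0: Off-white ceramic drying bead, a ball of 24 mm diameter, about 12 g, one of eight lying in a single layer on the pan floor; it rolls, but soon comes to rest. Origin at its centre.
- bead1: Another bead like bead0, origin at its centre.
- bead2: Another bead like bead0, origin at its centre.
- bead3: Another bead like bead0, origin at its centre.
- bead4: Another bead like bead0, origin at its centre.
- bead5: Another bead like bead0, origin at its centre.
- bead6: Another bead like bead0, origin at its centre.
- bead7: Another bead like bead0, origin at its centre.

How it is judged:
By the outcome, as a careful person would: the job done as asked, in the order asked, and still so for the second after the job is handed in, with the robot touching nothing.
It also fails if it takes over 72 s, if anything falls off the work surface, if the arm or the gripper's body presses on something with over 40 N, if the wrist force passes 120 N, or if a joint passes its speed limit or range.

## Robot

A 6-joint arm with a two-finger parallel gripper is mounted at the origin on the work surface. World frame = base frame: x ahead of the robot, y to its left, z up, the work surface at z = 0. Lengths are in m, angles in rad, forces in N, time in s.
With the tool pointing down it reaches from about 0.375 to 0.9 m from the base axis. Payload 3.1 kg.
Tool frame: the origin (TCP) lies midway between the tips of the shut fingers; the grasp point (between the pads) lies 19 mm behind it (arm.grasp_offset is the z of the grasp point in the tool frame, in m); z points along the fingers, y is the line along which they close (so a half turn about z gives the same grasp; the last joint's range is limited). The gripper opens to 85 mm and grips with 20 to 120 N. Pads are 22 mm wide; open, the fingers measure 114 mm over their backs; the gripper's body (76 mm by 85 mm) begins 54 mm behind the grasp point. The pads swing forward as they close: fully open they stand 13 mm farther back than shut.
Start: joints at [-1.438, 0.527, 1.433, -0, 1.181, -0.178], TCP at [0.192, -0.595, 0.231] pointing down, gripper open.
Joint ranges: [-3.08, 3.08], [-0.75, 2.2], [0.22, 2.44], [-1.43, 4.57], [0, 2.65], [-2.85, 2.85]. Speed limits (rad/s): [2.79, 2.79, 3.14, 3.14, 3.14, 3.14].

## Interface

Orientations are given as a rotation vector (axis times angle).
In Python, from station import arm, command_gripper, planner, cams, job gives the robot as it stands. Calls block until the motion is done:
- arm.movep(position, orientation): joint-space move of the TCP to a pose.
- arm.move_l(position, rate=0.15, attitude=None, max_force=None): straight line of the TCP; attitude=None keeps the orientation; rate is the mean speed in m/s. With max_force (N) it stops when the force on the tool has changed by that much, and returns True; else False.
- arm.set_joints(angles): joint-space move.
- command_gripper(opening): opening from 0.0 (shut) to 1.0 (fully open); the grip force is fixed at half the most; returns when the fingers have stopped.
- arm.pause(seconds).
- planner.ik(position, orientation): joint angles nearest the present ones, or None.
- cams.read_camera(name): name is "scene" or "top"; returns a dict with "pixels" (400x640x3 uint8, red, green, blue), "fx", "fy", "cx", "cy" (pixels), "rvec" (rotation vector, rad) and "tvec" (3), from world to camera coordinates, as OpenCV has them. Camera axes: x right, y down, z forward; pixel columns grow to the right and rows downward; lengths in m; the calibration is good to about 2 mm. A picture is of the moment at which its call begins. There is no depth.
A pose or a line that the arm cannot do raises arm.Unreachable and nothing moves.
- job.hand_in(): hands the job in; it is judged then, once.
Trained networks look in the newest picture that a camera, given by its name, has taken for a name from the list of things; names that differ only in an ending like _2 or _b are one class to them, and where a whole thing is asked for, a point or a joint stands for the part that bears it (a point fixed in the world has none). Each returns a list of dicts, best first, with "conf" (0 to 1); they miss things now and then, are a little off and sometimes report something else, mostly with a low value. They report only what shows in the picture. A call takes as long as a camera call.
- cams.spot_in(camera, name): "centre" ([x, y, z] in m, in world coordinates, good to about 4 mm: the middle of the surface that is visible of it).
Readings, each from a call of its own:
- arm.read_time(): time.
- arm.read_joints(): joint angles.
- arm.read_joint_vel(): joint speeds.
- arm.read_joint_torque(): joint torques, N m.
- arm.read_tool_pos(): TCP position.
- arm.read_ee_rot(): TCP orientation.
- arm.read_contact_force(): force on the tool from outside, world axes, zero at the start.
- arm.read_moment(): the same for the moment, N m.
- arm.read_width(): opening from 0.0 (shut) to 1.0 (fully open).
- arm.read_finger_force(): force on a finger pad.
Only numpy, scipy, OpenCV 4.12 (cv2) and the standard library are available. Lean on these libraries where they do the work, as an engineer would, in place of code of your own. Each camera call takes 0.05 s, during which the arm holds its last target. There are 200 camera calls.

## Working session

There is one attempt and no reset: what is moved stays moved. The work goes in short steps, each a Python script; the robot and the scene stay as the last script left them, time stands still between calls to the robot, and variables do not carry over. Pictures are saved under pics/ and viewed, at most 10 in all, crops included, and the job is handed in when it is done.

```bash
mkdir -p pics; ls; python3 - <<'E'
from station import arm, cams
import cv2, numpy as np
print(arm.read_time())
for n in("scene","top"):
    c=cams.read_camera(n); cv2.imwrite(f"pics/{n}0.png",c["pixels"][:,:,::-1])
    R=cv2.Rodrigues(np.array(c["rvec"]))[0]; print(n,c["fx"],c["cx"],c["cy"],-R.T@np.array(c["tvec"]),R[2])
    for t in["stirrer","rack","pan","nutdriver","paste_jar","bottle","multimeter","bead0"]:
        print(t,[(np.round(d["centre"],3).tolist(),round(d["conf"],2)) for d in cams.spot_in(n,t)])
print(arm.read_time(),arm.read_ee_rot(),arm.grasp_offset)
E
```

```text
pics
station.py
0.0
scene 444.7731556052731 318.33585079085555 200.13718574734963 [ 1.15784691 -0.29050215  0.68067049] [-0.65238055  0.33561646 -0.67953014]
stirrer [([0.587, 0.159, 0.153], 0.9), ([0.78, 0.236, 0.082], 0.16)]
rack []
pan [([0.531, -0.254, 0.028], 0.71)]
nutdriver [([0.57, 0.227, 0.174], 0.88)]
paste_jar [([0.722, 0.011, 0.051], 0.68)]
bottle [([0.776, 0.237, 0.079], 0.85)]
multimeter [([0.787, -0.219, 0.038], 0.7)]
bead0 [([0.564, -0.203, 0.022], 0.67), ([0.534, -0.295, 0.023], 0.67), ([0.512, -0.27, 0.023], 0.66), ([0.582, -0.232, 0.027], 0.63), ([0.573, -0.289, 0.022], 0.54), ([0.512, -0.242, 0.019], 0.47), ([0.532, -0.214, 0.024], 0.44)]
top 388.22233888645184 319.88309583600187 199.79340893102489 [0.49237262 0.00202239 0.91269941] [ 0.15465888  0.03183266 -0.98745497]
stirrer [([0.58, 0.162, 0.184], 0.59)]
rack [([0.578, 0.234, 0.131], 0.73), ([0.571, -0.288, 0.024], 0.56)]
pan [([0.551, -0.261, 0.003], 0.85)]
nutdriver [([0.557, 0.227, 0.199], 0.87)]
paste_jar [([0.552, -0.26, 0.003], 0.66), ([0.707, 0.013, 0.056], 0.61)]
bottle [([0.705, 0.012, 0.055], 0.44), ([0.58, 0.233, 0.14], 0.3)]
multimeter [([0.76, -0.211, 0.038], 0.92)]
bead0 [([0.536, -0.294, 0.024], 0.64), ([0.504, -0.269, 0.024], 0.53), ([0.595, -0.261, 0.022], 0.51), ([0.502, -0.235, 0.028], 0.51)]
0.9 [-3.10345065e+00 -4.87783832e-01  1.50659942e-05] -0.0187
```

View pics/scene0.png

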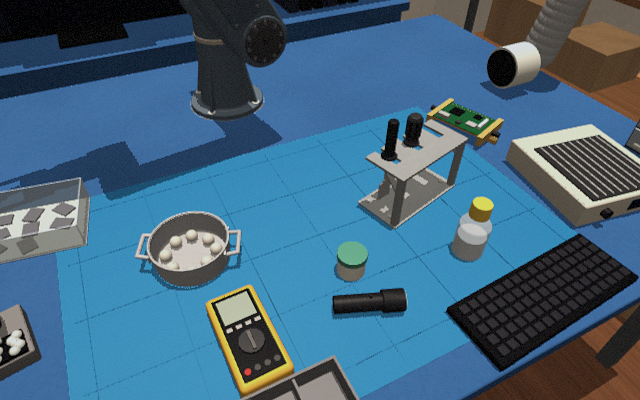

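View pics/top0.png

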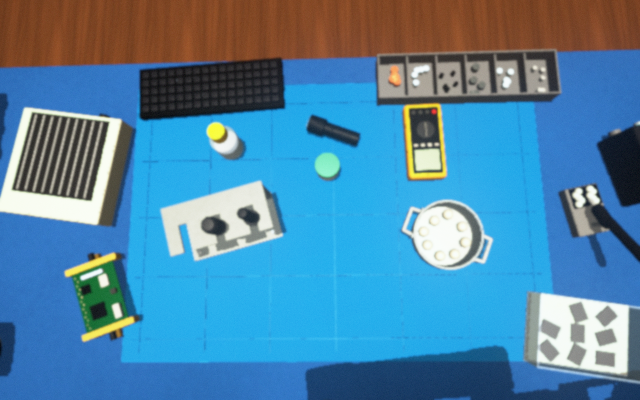

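Scene: pan around (190,247), the rack at (415,165) with the stirrer (thin handle, 391,138) at its right end as seen from the robot. Top: nut driver (212,226) in the middle slot, stirrer (247,215) in slot0, and the left slot (185,240) free. I'll enlarge these for the rack pose and the beads.

```bash
python3 - <<'E'
import cv2, numpy as np
s=cv2.imread("pics/scene0.png");t=cv2.imread("pics/top0.png")
z=lambda im,x,y,w,h,k:cv2.resize(im[y:y+h,x:x+w],None,fx=k,fy=k,interpolation=cv2.INTER_CUBIC)
cv2.imwrite("pics/c1.png",np.hstack([z(t,155,172,133,100,3),z(t,396,190,100,100,3)]))  # k=3
cv2.imwrite("pics/c2.png",z(s,350,100,130,130,4.5))
E
```

```text
(no output)
```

View pics/c1.png

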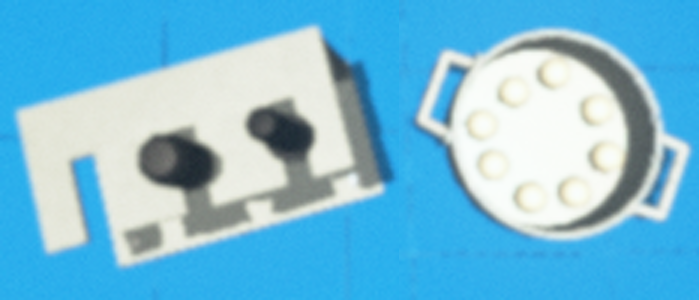

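View pics/c2.png

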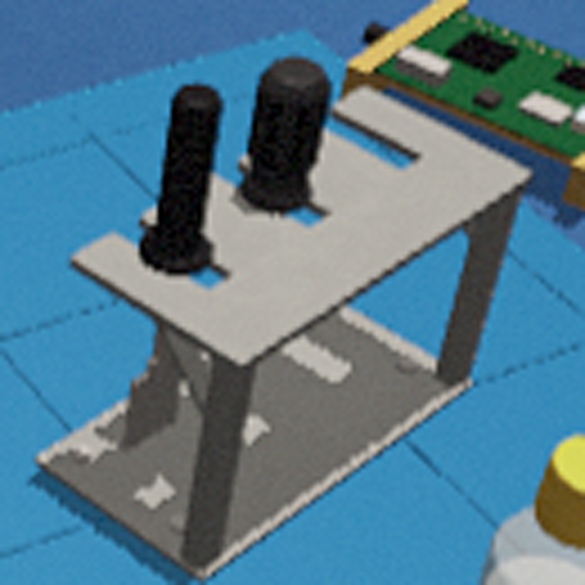

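Crops: plate corners in top at (160.7,208.7), (261.7,181), (171,256.7); in scene at (467.8,138.9), (403.8,181.1), (431.1,119.6), (366,157.8). Stirrer handle top is at top (243,213) / scene (394,121). The eight beads form a ring and leave the pan centre (447,235) free.

```bash
cat > h.py <<'E'
from station import arm, command_gripper, planner, cams, job
import cv2, numpy as np
from scipy.spatial.transform import Rotation as Ro
def cal(c):
    return np.array([[c["fx"],0,c["cx"]],[0,c["fy"],c["cy"]],[0,0,1]]),np.array(c["rvec"]),np.array(c["tvec"])
def P(c):
    K,r,t=cal(c); return K@np.c_[cv2.Rodrigues(r)[0],t]
def tri(cs,ps,ct,pt):
    X=cv2.triangulatePoints(P(cs),P(ct),np.array(ps,float).reshape(2,1),np.array(pt,float).reshape(2,1))[:,0]; return X[:3]/X[3]
def onz(c,p,z):
    K,r,t=cal(c);R=cv2.Rodrigues(r)[0];o=-R.T@t;d=R.T@np.linalg.inv(K)@[p[0],p[1],1];return o+d*(z-o[2])/d[2]
def proj(c,X):
    K,r,t=cal(c);return cv2.projectPoints(np.atleast_2d(np.array(X,float)),r,t,K,None)[0][:,0]
def down(yaw): # tool z down, tool y (closing line) at angle yaw from world +x
    y=np.array([np.cos(yaw),np.sin(yaw),0]);z=np.array([0,0,-1.]);return Ro.from_matrix(np.c_[np.cross(y,z),y,z]).as_rotvec()
E
python3 - <<'E'
from h import *
from scipy.optimize import least_squares
s=cams.read_camera("scene");t=cams.read_camera("top")
sc={'BL':(467.8,138.9),'BR':(403.8,181.1),'FL':(431.1,119.6),'FR':(366,157.8)}
tc={'BL':(160.7,208.7),'BR':(261.7,181),'FL':(171,256.7)}
for k in tc: print(k,tri(s,sc[k],t,tc[k]).round(4), onz(s,sc[k],.135).round(4),onz(t,tc[k],.135).round(4))
# pose fit: x,y,yaw,z, back edge, 
def mod(p,k):
    x,y,a,z,b=p; q=np.array([b if k[0]=='B' else -.045,.107 if k[1]=='L' else -.107]); c,d=np.cos(a),np.sin(a)
    return [x+c*q[0]-d*q[1],y+d*q[0]+c*q[1],z]
f=lambda p:np.r_[[proj(s,mod(p,k))[0]-v for k,v in sc.items()],[proj(t,mod(p,k))[0]-v for k,v in tc.items()]].ravel()
r=least_squares(f,[.57,.23,.2,.135,.05]);print("rack",r.x.round(4),r.fun.round(1))
x,y,a,z,_=r.x;c,d=np.cos(a),np.sin(a)
for i,v in enumerate((-.07,0,.07)): print("slot",i,round(x-.015*c-d*v,4),round(y-.015*d+c*v,4))
h=tri(s,(394.2,121),t,(243,213.3));print("handle top",h.round(4))
print("collar/axis scene z .14", onz(s,(388.5,157),.14).round(4))
ball=lambda n:[d for d in cams.spot_in("top",n)]
pc=onz(t,(447.3,235),.055);print("pan",pc.round(4),onz(t,(447,235.3),.047).round(4))
bs=[(553,73),(513,92),(599,109),(482,124),(494,165),(606,157),(574,192),(530,197)]
for b in bs: q=onz(t,((b[0]-399)/3+396,b[1]/3+190),.016); print(q.round(3),round(np.hypot(*(q-pc)[:2]),3),round(np.degrees(np.arctan2(*(q-pc)[1::-1]))))
# scene pan check
g=s["pixels"]
for X in ([pc[0],pc[1],.055],): 
    im=g[:,:,::-1].copy()
    for th in np.linspace(0,6.28,60): 
        u=proj(s,[pc[0]+.074*np.cos(th),pc[1]+.074*np.sin(th),.055])[0]; cv2.circle(im,tuple(int(round(w)) for w in u),0,(0,0,255),-1)
    for k in ['BL','BR','FL','FR']: cv2.circle(im,tuple(int(round(w)) for w in proj(s,mod(r.x,k))[0]),1,(0,255,0),-1)
    tm=t["pixels"][:,:,::-1].copy()
    for th in np.linspace(0,6.28,60):
        u=proj(t,[pc[0]+.074*np.cos(th),pc[1]+.074*np.sin(th),.055])[0]; cv2.circle(tm,tuple(int(round(w)) for w in u),0,(0,0,255),-1)
    cv2.imwrite("pics/p1.png",np.hstack([cv2.resize(im[200:300,120:260],None,fx=3,fy=3),cv2.resize(tm[190:290,396:500],None,fx=3,fy=3)]))
E
```

```text
BL [0.6008 0.3538 0.1339] [0.6018 0.352  0.135 ] [0.601  0.3538 0.135 ]
BR [0.6563 0.1481 0.1341] [0.6575 0.1488 0.135 ] [0.6552 0.1463 0.135 ]
FL [0.5038 0.3293 0.1328] [0.5065 0.3276 0.135 ] [0.5033 0.3276 0.135 ]
rack [0.5762 0.2373 0.2664 0.1333 0.054 ] [ 0.3 -0.1 -0.6  0.4 -0.2  0.1 -0.6 -0.2 -0.1  0.5 -0.8 -0.4 -0.2 -0.6]
slot 0 0.5801 0.1659
slot 1 0.5617 0.2334
slot 2 0.5433 0.3009
handle top [0.5793 0.1654 0.2184]
collar/axis scene z .14 [0.5867 0.16   0.14  ]
pan [ 0.5445 -0.2476  0.055 ] [ 0.5443 -0.2493  0.047 ]
[ 0.594 -0.262  0.016] 0.052 -16
[ 0.58  -0.231  0.016] 0.039 25
[ 0.566 -0.295  0.016] 0.052 -65
[ 0.556 -0.206  0.016] 0.043 75
[ 0.525 -0.213  0.016] 0.04 120
[ 0.53  -0.298  0.016] 0.052 -106
[ 0.504 -0.272  0.016] 0.048 -149
[ 0.5   -0.239  0.016] 0.045 169
```

View pics/p1.png

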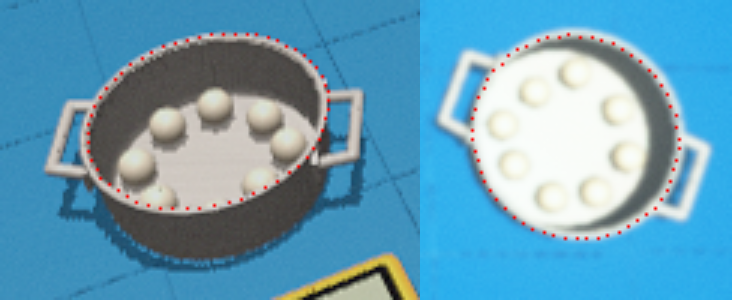

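The projected rim fits the pan in both views and the rack corners fit to under 1 px (slot0 coincides with the handle). Next I'll grasp the stirrer and draw it out.

```bash
cat >> h.py <<'E'
A=0.2664; U=np.array([np.cos(A),np.sin(A),0]); S0=np.array([.580,.1657,.1345]); S2=np.array([.5433,.3009,.1345])
PAN=np.array([.545,-.250,0]); G=.026  # TCP height above stirrer origin
Z=np.array([0,0,1.])
E
python3 - <<'E'
from h import *
o=[down(A),down(A+np.pi)]
q=[planner.ik((S0+Z*.12).tolist(),x.tolist()) for x in o];print(q)
q=[planner.ik((S0+Z*.12).tolist(),x.tolist()) for x in o]
k=int(np.argmin([abs(j[5]) for j in q])); O=o[k]; print(k)
command_gripper(0.6)
arm.movep((S0+Z*.13).tolist(),O.tolist())
arm.move_l((S0+Z*G).tolist(),0.1,max_force=8)
print(arm.read_tool_pos(),arm.read_contact_force())
command_gripper(0.0);print(arm.read_width(),arm.read_finger_force(),arm.read_contact_force())
arm.move_l((S0+Z*(G+.010)).tolist(),0.05)
arm.move_l((S0+Z*(G+.010)-U*.09).tolist(),0.08)
print(arm.read_contact_force(),arm.read_width())
arm.move_l((S0+Z*(G+.11)-U*.09).tolist(),0.15)
c=cams.read_camera("scene");cv2.imwrite("pics/g.png",c["pixels"][:,:,::-1])
u=proj(c,arm.read_tool_pos()-Z*(G+.09))[0].astype(int);print(u,arm.read_time(),arm.read_tool_pos(),arm.read_joints())
cv2.imwrite("pics/g2.png",cv2.resize(c["pixels"][max(0,u[1]-75):u[1]+75,u[0]-75:u[0]+125,::-1],None,fx=4,fy=4))
E
```

```text
[array([ 9.32052100e-02,  4.72859372e-01,  1.46317688e+00, -4.44089210e-16,
        1.20555640e+00, -1.73194790e-01]), None]Traceback (most recent call last):
  File "<stdin>", line 5, in <module>
TypeError: 'NoneType' object is not subscriptable
```

```bash
python3 - <<'E'
from h import *
O=down(A)
command_gripper(0.6)
arm.movep((S0+Z*.13).tolist(),O.tolist())
arm.move_l((S0+Z*G).tolist(),0.1,max_force=8)
print(arm.read_tool_pos(),arm.read_contact_force())
command_gripper(0.0);print(arm.read_width(),arm.read_finger_force(),arm.read_contact_force())
arm.move_l((S0+Z*(G+.010)).tolist(),0.05)
arm.move_l((S0+Z*(G+.010)-U*.09).tolist(),0.08)
print(arm.read_contact_force(),arm.read_width())
arm.move_l((S0+Z*(G+.11)-U*.09).tolist(),0.15)
c=cams.read_camera("scene");cv2.imwrite("pics/g.png",c["pixels"][:,:,::-1])
u=proj(c,arm.read_tool_pos()-Z*(G+.09))[0].astype(int);print(u,arm.read_time(),arm.read_tool_pos(),arm.read_joints())
cv2.imwrite("pics/g2.png",cv2.resize(c["pixels"][max(0,u[1]-75):u[1]+75,u[0]-75:u[0]+125,::-1],None,fx=4,fy=4))
E
```

```text
[0.58058407 0.16577605 0.16117971] [-0.04149258 -0.23099189  0.36457849]
0.2406630379542285 58.644605576992035 [-0.76588777 -0.57382574  3.69803936]
[ 1.56003477 -0.74076687 -1.55985385] 0.2403055964551245
[357 129] 8.4917 [0.4922975  0.14193491 0.26938762] [ 6.23367072e-02  3.29574109e-01  1.66303685e+00 -3.35912984e-05
  1.15157389e+00 -2.04023118e-01]
```

View pics/g2.png

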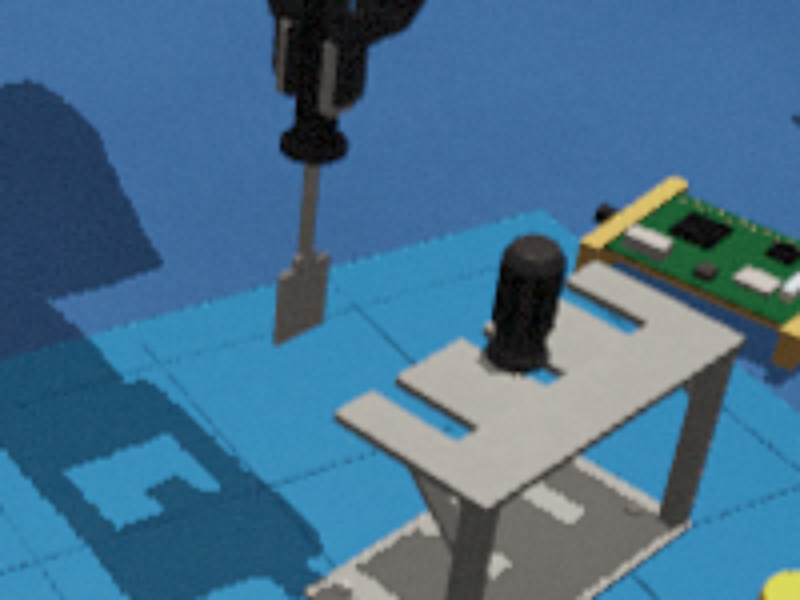

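The stirrer is held upright by the handle, with its blade across the rack's y and its tip at about (357,138) as predicted. The rack and nut driver are undisturbed. Now I'll stir.

```bash
python3 - <<'E'
from h import *
O=down(A)
zt=.008+.110+G
arm.movep((PAN+Z*.27).tolist(),O.tolist())
arm.move_l((PAN+Z*(zt+.05)).tolist(),0.15)
hit=arm.move_l((PAN+Z*zt).tolist(),0.06,max_force=6)
f0=np.array(arm.read_contact_force());print(hit,arm.read_tool_pos(),f0.round(1),arm.read_time(),arm.read_joints()[5])
N=16;R=.034;log=[]
for i in range(0,int(2.6*N)):
    r=R*min(1,(i+1)/6); th=2*np.pi*i/N
    arm.move_l((PAN+[r*np.cos(th),r*np.sin(th),zt]).tolist(),0.07)
    log.append(np.hypot(*(np.array(arm.read_contact_force())-f0)[:2]))
print(np.round(log,1),arm.read_time())
arm.move_l((PAN+Z*zt).tolist(),0.07)
arm.move_l((PAN+Z*.27).tolist(),0.12)
t=cams.read_camera("top");s=cams.read_camera("scene")
print(arm.read_time(),arm.read_width(),[np.round(d["centre"],3).tolist() for d in cams.spot_in("scene","bead0")])
a=cv2.resize(s["pixels"][200:300,120:260,::-1],None,fx=3,fy=3);b=cv2.resize(t["pixels"][190:290,396:500,::-1],None,fx=3,fy=3)
cv2.imwrite("pics/s1.png",np.hstack([a,b]))
E
```

```text
False [ 0.54527893 -0.25021163  0.14428056] [-0.1  0.4 -1.4] 11.6 -0.8826882734801109
[0.4 1.  1.4 0.8 1.4 1.9 0.5 2.6 1.6 0.7 0.4 0.6 4.8 5.4 0.2 0.4 0.2 0.9
 1.7 3.3 5.9 1.1 0.9 0.7 0.5 0.6 0.2 1.1 0.6 2.  2.9 0.5 1.2 0.6 0.7 1.1
 4.8 5.5 0.8 0.6 0.3] 25.2583
27.1917 0.2378493515197575 [[0.517, -0.288, 0.022], [0.499, -0.243, 0.028]]
```

View pics/s1.png

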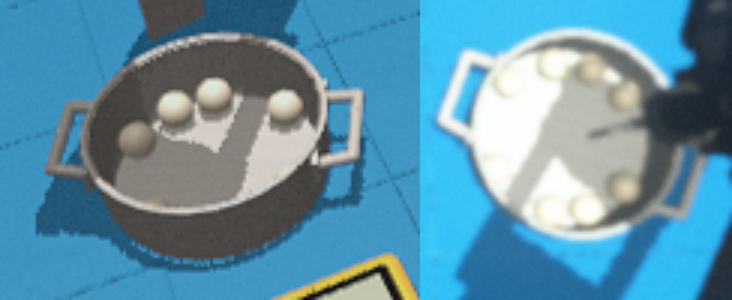

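Eight beads are still in the pan and the pan is unmoved. They now lie along the wall, with gaps at about θ=-92° (crop 650,140) and +78° (490,120). To be sure most beads really end up elsewhere, I'll add one sweep with the blade kept radial, entering through the gap.

```bash
python3 - <<'E'
from h import *
zt=.008+.110+G
ths=np.radians(np.arange(-92,-92+289,16)); 
pose=lambda r,th,z:((PAN+[r*np.cos(th),r*np.sin(th),z]).tolist(),down(th-np.pi/2).tolist())
# check reach
for th in ths[[0,-1]]: print(planner.ik(*pose(.038,th,zt)))
arm.movep(*pose(0,ths[0],.27))
print(arm.read_joints()[5],arm.read_time())
arm.move_l((PAN+Z*(zt+.05)).tolist(),0.15)
print(arm.move_l((PAN+Z*zt).tolist(),0.08,max_force=6))
f0=np.array(arm.read_contact_force());log=[]
arm.move_l(pose(.038,ths[0],zt)[0],0.06); 
for th in ths[1:]:
    p,o=pose(.038,th,zt); arm.move_l(p,0.04,attitude=o)
    log.append(np.hypot(*(np.array(arm.read_contact_force())-f0)[:2]))
print(np.round(log,1),arm.read_time())
p,_=pose(0.012,ths[-1]-.8,zt); arm.move_l(p,0.06)
arm.move_l([p[0],p[1],.27],0.15)
arm.movep((S2-U*.10+Z*(G+.11)).tolist(),down(A).tolist())
t=cams.read_camera("top");s=cams.read_camera("scene")
print(arm.read_time(),arm.read_width(),arm.read_joints())
a=cv2.resize(s["pixels"][200:300,120:260,::-1],None,fx=2.5,fy=2.5);b=cv2.resize(t["pixels"][190:290,396:500,::-1],None,fx=2.5,fy=2.5)
u=proj(s,arm.read_tool_pos()-Z*(G+.05))[0].astype(int);print(u,proj(s,[arm.read_tool_pos()-Z*G,arm.read_tool_pos()-Z*(G+.11)]))
x0,y0=u[0]-60,max(0,u[1]-60);print(x0,y0)
c=cv2.resize(s["pixels"][y0:y0+120,x0:x0+200,::-1],None,fx=3,fy=3)
im=np.zeros((610-10,620,3),np.uint8);im[:250,:350]=a;im[:250,350:610]=b;im[250:600,:600]=c[:350]
cv2.imwrite("pics/s2.png",im)
E
```

```text
[-0.66852687  0.62077433  1.53643764  0.          0.98438068  2.50797237]
[-6.68949454e-01  5.71324560e-01  1.65042955e+00 -4.44089210e-16
  9.19838542e-01 -2.51899846e+00]
2.5600571195908093 30.1333
False
[0.4 0.7 3.4 5.1 5.8 4.5 5.7 5.5 3.6 4.6 2.7 4.1 1.6 3.5 3.8 5.9 4.2 0.8] 40.15
44.0833 0.2418406814518484 [ 3.36746774e-01  3.44705812e-01  1.63515124e+00 -1.07603272e-04
  1.16170979e+00  7.11494387e-02]
[400  89] [[403.21774231  67.94094174]
 [396.50595743 112.62727272]]
340 29
```

View pics/s2.png

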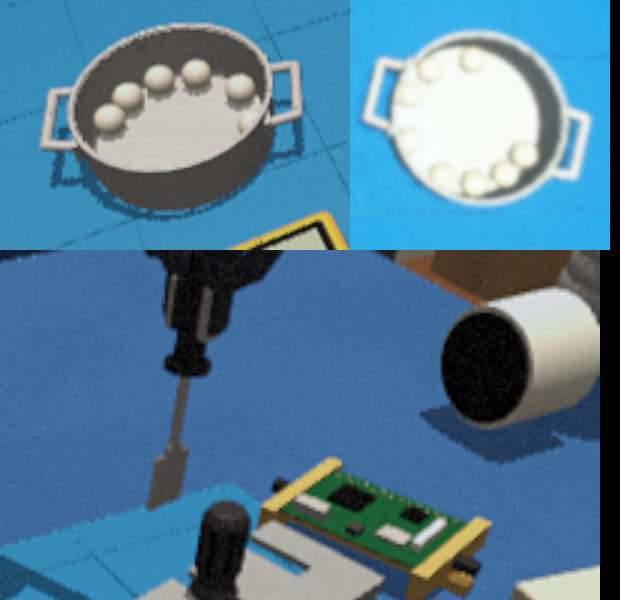

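All eight beads are in the pan and clearly redistributed: six or so are bunched on the left and lower side, and the upper right is now empty. The pan shows only about 1 px of shift and a slight turn. The stirrer hangs straight in front of the free slot with its collar at (402,68), as predicted, so I'll hang it.

```bash
python3 - <<'E'
from h import *
arm.move_l((S2-U*.10+Z*(G+.014)).tolist(),0.12)
f0=np.array(arm.read_contact_force())
print(arm.move_l((S2+Z*(G+.014)).tolist(),0.08,max_force=6),arm.read_tool_pos()-S2,np.array(arm.read_contact_force())-f0)
print(arm.move_l((S2+Z*(G-.004)).tolist(),0.03,max_force=4),arm.read_tool_pos()-S2-Z*G,np.array(arm.read_contact_force())-f0,arm.read_time())
s=cams.read_camera("scene")
cv2.imwrite("pics/r1.png",cv2.resize(s["pixels"][70:220,340:500,::-1],None,fx=4,fy=4))
E
```

```text
False [-0.00067701 -0.00013779  0.03991976] [1.55273869 0.38739154 0.63979012]
True [-2.07806696e-05 -4.14963212e-05  1.38017331e-03] [-0.63880213 -0.4902914   5.24888653] 46.9
```

View pics/r1.png

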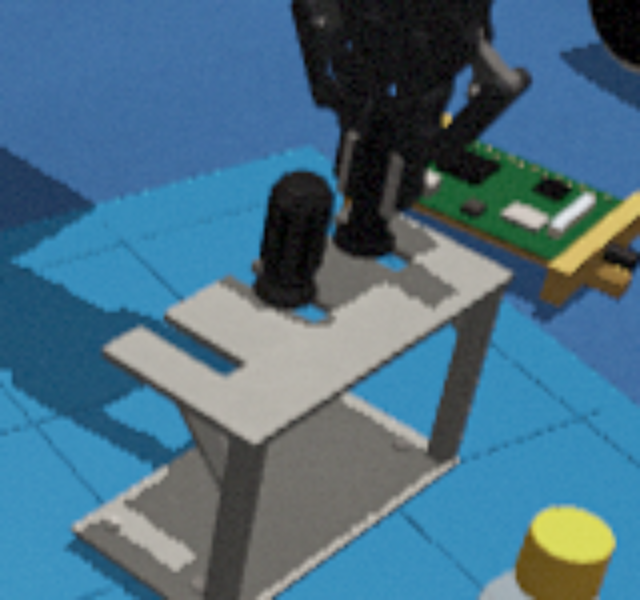

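The collar sits on the plate in the free slot, around (364,242) in the crop. I'll release and retreat upwards.

```bash
python3 - <<'E'
from h import *
command_gripper(0.6)
p=arm.read_tool_pos()
arm.move_l([p[0],p[1],.30],0.12)
arm.movep([.45,0.03,.33],down(A).tolist())
arm.pause(.3)
s=cams.read_camera("scene")
print(arm.read_time(),[(np.round(d["centre"],3).tolist(),d["conf"]) for d in cams.spot_in("scene","stirrer")])
cv2.imwrite("pics/r2.png",cv2.resize(s["pixels"][60:300,120:500,::-1],None,fx=2,fy=2))
E
```

```text
50.1167 [([0.552, 0.289, 0.173], 0.7)]
```

View pics/r2.png

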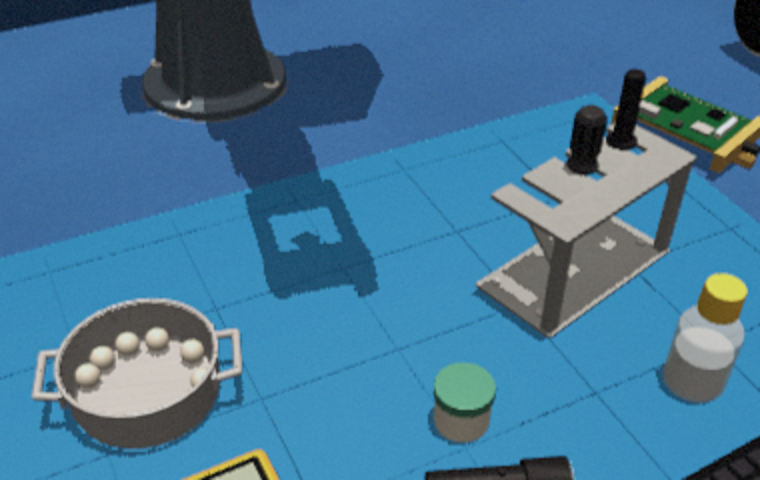

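The stirrer hangs upright in slot2 (crop 625,110), the nut driver is unmoved, and the beads are in the pan (135,360).

```bash
python3 -c "
from station import job
print(job.hand_in())"
```

```text
the job is handed in; nothing more can be done
None
```

I stirred the beads for about 2.6 full turns plus one wall sweep and hung the stirrer upright in the free slot, with all eight beads still in the pan; the pan shifted by about 2 mm and turned slightly, and the job was handed in at about 50 s.

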